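Line the beakers up by size on the four-place stirrer

ROBOT

A 6-joint arm with a two-finger parallel gripper is mounted at the origin on the work surface. World frame = base frame: x ahead of the robot, y to its left, z up, the work surface at z = 0. Lengths are in m, angles in rad, forces in N, time in s.
With the tool pointing down it reaches from about 0.325 to 0.775 m from the base axis. Payload 5.5 kg.
Tool frame: the origin (TCP) lies midway between the tips of the shut fingers; the grasp point (between the pads) lies 19 mm behind it; z points along the fingers, y is the line along which they close (so a half turn about z gives the same grasp; the last joint's range is limited). The gripper opens to 85 mm and grips with 20 to 120 N. Pads are 22 mm wide; open, the fingers measure 114 mm over their backs; the gripper's body (76 mm by 85 mm) begins 54 mm behind the grasp point. The pads swing forward as they close: fully open they stand 13 mm farther back than shut.
Start: joints at [1.057, 0.091, 1.231, -0, 1.82, -0.057], TCP at [0.265, 0.538, 0.231] pointing down, gripper open.
Joint ranges: [-2.87, 2.87], [-0.86, 2.18], [0.17, 2.46], [-1.51, 4.65], [0.06, 2.69], [-2.65, 2.65]. Speed limits (rad/s): [2.57, 2.57, 3.01, 3.14, 3.14, 3.14].

INTERFACE

Orientations are given as a unit quaternion [w, x, y, z].
In Python, from workcell import ctrl gives the robot as it stands.
- The arm moves only by the shell command python3 -m creep 'ROWS' [OPENING]. ROWS is JSON, one flat list of numbers, 4 for each row, row after row: the shift along the tool's x, y, z in mm, then the turn about the tool's z in degrees. In form: [x, y, z, roll, x, y, z, roll, ...]. A call has 1 to 12 rows; each row shifts and turns the commanded pose from where the row before left it, along the tool's axes as they then stand; what a row does not reach is not made up. A row lasts 1/8 s, in which the tool goes at most 62.5 mm and 10.7 degrees, less where a joint would pass 70% of its speed; a pose out of reach is approached as far as the arm can. A call with a gripper value outside its range is refused whole. OPENING is the opening, from -1 (shut) to 1 (fully open), so that 0 is half open, set as the call begins (- or left out, the last holds). The fingers move at their own pace and stop on an object; the grip force is fixed at half the most. Time passes only in rows, so rows that do not move let the fingers close. It gives the time, the measured TCP pose, the force, the opening and the grip force at its end, in the units of the state.
- ctrl.sense(): the state, without advancing time (a new reading comes with each control period).
- ctrl.snapshot(name): name is "scene" or "top" or "wrist"; returns the picture (480x640x3 uint8, red, green, blue); there is no depth.
- ctrl.camera_model(name): a dict with "mtx" (3x3 intrinsics, pixels), "k1" (the pictures are not rectified: a ray, as slopes to the right and down, at radius r is drawn at 1 + k1 r^2 times it, then the intrinsics apply), "position" and "attitude" of the camera in the world. Camera axes: x right, y down, z forward; pixel columns grow to the right and rows downward; lengths in m; the calibration is good to about 2 mm. A picture is of the moment at which its call begins: read the wrist's pose just before it. camera_model takes no time and is no camera call; for the wrist camera it gives the pose at the moment of the call.
- ctrl.hand_in(): hands the job in; it is judged then, once.
The state is a dict: "clock": time; "joints": joint angles; "qvel": joint speeds; "tau": joint torques, N m; "tool_pos": TCP position; "tool_rot": TCP orientation; "force": force on the tool from outside, world axes, zero at the start; "wrist_torque": the same for the moment, N m; "width": finger opening in m; "finger_force": force on a finger pad.
Only numpy, scipy, OpenCV 4.12 (cv2) and the standard library are available. Lean on these libraries where they do the work, as an engineer would, in place of code of your own. Each camera call takes 0.05 s, during which the arm holds its last target. There are 200 camera calls.

TASK

Get the four-place stirrer ready for a run: stand one of the four white beakers upright in the middle of each ringed place, in order of size, with the smallest at the end next to the control unit and the largest at the end next to the blue bin. Set each beaker down rather than dropping it, and leave the measuring cylinder standing where it is.

Things in the scene. Friction and masses are not known exactly. Their poses are not given: they have to be found in the camera images.
- beaker_w_c (a point): The smallest of four plain white PTFE beakers: open top, straight round wall 3 mm thick, 34 mm outside diameter, 50 mm high, a thin rim and a small pouring lip. Loose, standing upright on the black bench between the stirrer and the robot. The point is its centre, on the axis, 25 mm above its underside; z is its axis, upward.
- beaker_x_c (a point): The second smallest of four plain white PTFE beakers: open top, straight round wall 3 mm thick, 42 mm outside diameter, 61 mm high, a thin rim and a small pouring lip. Loose, standing upright on the black bench between the stirrer and the robot. The point is its centre, on the axis, 30.5 mm above its underside; z is its axis, upward.
- beaker_y_c (a point): The second largest of four plain white PTFE beakers: open top, straight round wall 3 mm thick, 52 mm outside diameter, 74 mm high, a thin rim and a small pouring lip. Loose, standing upright on the black bench between the stirrer and the robot. The point is its centre, on the axis, 37 mm above its underside; z is its axis, upward.
- beaker_z_c (a point): The largest of four plain white PTFE beakers: open top, straight round wall 3 mm thick, 64 mm outside diameter, 86 mm high, a thin rim and a small pouring lip. Loose, standing upright on the black bench between the stirrer and the robot. The point is its centre, on the axis, 43 mm above its underside; z is its axis, upward.
- place_a: One of the four stirring places in a row, 100 mm apart, on the flat steel top of the long stirrer, a fixed slab 118 mm deep, 420 mm long and 60 mm high: a dark printed ring, 84 mm across, with a small cross at its middle; the end place towards +y (y offset +150 mm from the middle of the slab). Origin: middle of the ring, on the top surface. y runs along the row, x across it away from the robot, z up.
- place_b: One of the four stirring places in a row, 100 mm apart, on the flat steel top of the long stirrer, a fixed slab 118 mm deep, 420 mm long and 60 mm high: a dark printed ring, 84 mm across, with a small cross at its middle; second from the +y end (offset +50 mm). Origin: middle of the ring, on the top surface. y runs along the row, x across it away from the robot, z up.
- place_c: One of the four stirring places in a row, 100 mm apart, on the flat steel top of the long stirrer, a fixed slab 118 mm deep, 420 mm long and 60 mm high: a dark printed ring, 84 mm across, with a small cross at its middle; third from the +y end (offset -50 mm). Origin: middle of the ring, on the top surface. y runs along the row, x across it away from the robot, z up.
- place_d: One of the four stirring places in a row, 100 mm apart, on the flat steel top of the long stirrer, a fixed slab 118 mm deep, 420 mm long and 60 mm high: a dark printed ring, 84 mm across, with a small cross at its middle; the end place towards -y (offset -150 mm). Origin: middle of the ring, on the top surface. y runs along the row, x across it away from the robot, z up.
- control_top (a point): The separate control unit of the stirrer, fixed: a flat grey box 110 mm deep, 140 mm wide and about 65 mm high with a dark panel, a display, a round metal knob and small keys on top. It stands beside one or the other end of the stirrer; a blue bin with a cream lid (120 x 150 x 135 mm) stands beside the opposite end. The point is the middle of its top.
- cylinder_c (a point): Bystander: a slim pale plastic measuring cylinder with a round blue foot, 150 mm high, tube 21 mm and foot 48 mm across, loose, standing upright among the beakers. The point is half-way up its axis; z is its axis, upward.
There are look-alikes about, which are no part of the job. Leave any pink or red look-alike of the part that bears beaker_w_c alone.

How it is judged:
By the outcome, as a careful person would: the job done as asked, in the order asked, and still so for the second after the job is handed in, with the robot touching nothing.
It also fails if it takes over 90 s, if anything falls off the work surface, if the arm or the gripper's body presses on something with over 40 N, if the wrist force passes 120 N, or if a joint passes its speed limit or range.

## Working session

There is one attempt and no reset: what is moved stays moved. The work goes in short steps, Python scripts to look and compute and a shell command to move; the robot and the scene stay as the last step left them, time stands still between calls to the robot, and variables do not carry over. Pictures are saved under pics/ and viewed, at most 14 in all, crops included, and the job is handed in when it is done.

```bash
mkdir -p pics; ls
python3 - <<'E'
from workcell import ctrl
import cv2
for n in("top","scene"):
    cv2.imwrite(f"pics/{n}0.png",ctrl.snapshot(n)[:,:,::-1]); print(ctrl.camera_model(n))
s=ctrl.sense();print(s['clock'],s['tool_pos'],s['tool_rot'],s['width'])
E
```

```text
pics
{'mtx': array([[480.28146157,   0.        , 324.87929167],
       [  0.        , 480.28146157, 238.61247213],
       [  0.        ,   0.        ,   1.        ]]), 'k1': 0.0262717650083001, 'position': array([0.40861212, 0.01893336, 1.01285303]), 'attitude': array([-0.028249  ,  0.71243073, -0.69985872,  0.04292111])}
{'mtx': array([[445.32666782,   0.        , 323.40660479],
       [  0.        , 445.32666782, 234.29681435],
       [  0.        ,   0.        ,   1.        ]]), 'k1': 0.021625582345087248, 'position': array([ 1.24450139, -0.00281989,  0.59911414]), 'attitude': array([-0.32888282,  0.63189614,  0.61940605, -0.32996894])}
0.1 [0.26452867 0.53825071 0.23021887] [-2.49522402e-04  2.26425798e-01  9.74027983e-01 -8.85554825e-04] 0.08542188619217977
```

View pics/top0.png

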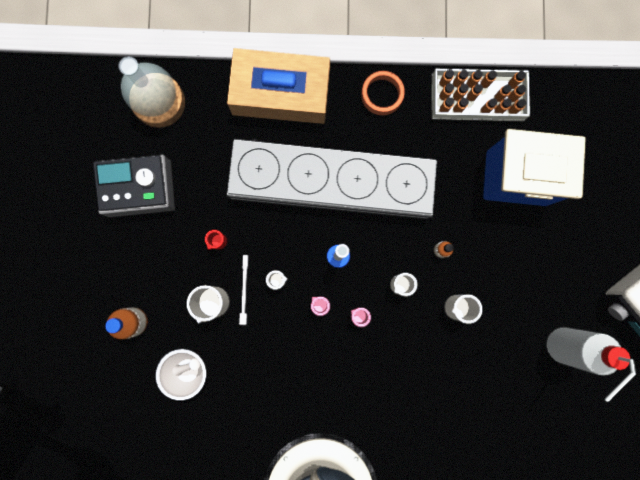

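View pics/scene0.png

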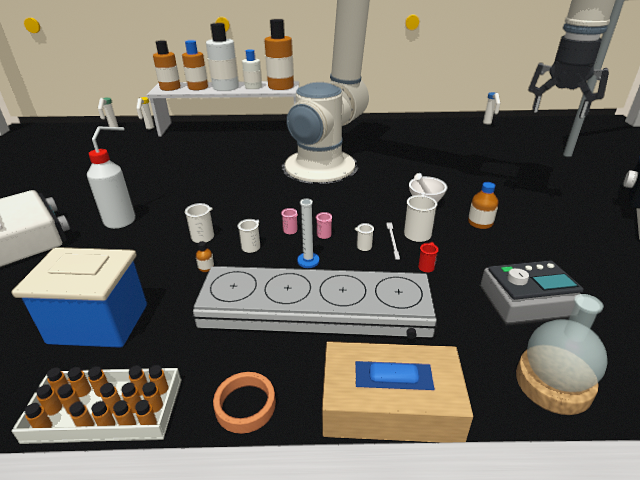

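```bash
cat > h.py <<'E'
from workcell import ctrl
import cv2,numpy as np
from scipy.spatial.transform import Rotation as R
from scipy.optimize import minimize
def pose(m):
    return R.from_quat(np.roll(m['attitude'],-1)).as_matrix()
def w(m,px,z):
    p=cv2.undistortPoints(np.float64(px).reshape(-1,1,2),m['mtx'],np.array([m['k1'],0,0,0.]))[:,0]
    d=np.c_[p,np.ones(len(p))]@pose(m).T
    return m['position']+d*((z-m['position'][2])/d[:,2])[:,None]
def proj(m,P):
    M=pose(m).T
    return cv2.projectPoints(np.float64(P),cv2.Rodrigues(M)[0],-M@m['position'],m['mtx'],np.array([m['k1'],0,0,0.]))[0][:,0]
t=np.linspace(0,2*np.pi,48,endpoint=False);C=np.c_[np.cos(t),np.sin(t)]
def sil(m,xy,d,hh,z0=0):
    P=np.vstack([np.c_[xy+C*d/2,np.full(48,z)] for z in(z0,z0+hh)])
    return cv2.convexHull(proj(m,P).astype(np.float32))
def cen(h):
    M=cv2.moments(h);return np.array([M['m10'],M['m01']])/M['m00']
B=dict(w=(.034,.050),x=(.042,.061),y=(.052,.074),z=(.064,.086))
def find(m,im,px,d,hh,z0=0,thr=60):
    g=cv2.inRange(im,(thr,)*3,(255,)*3)
    n,l,st,_=cv2.connectedComponentsWithStats(g)
    k=l[px[1],px[0]]; c=max(cv2.findContours((l==k).astype(np.uint8),0,1)[0],key=cv2.contourArea)
    c=cv2.convexHull(c)
    xy=w(m,px,z0+hh/2)[0,:2]
    for _ in range(8):
        xy=xy+(w(m,cen(c),z0+hh/2)-w(m,cen(sil(m,xy,d,hh,z0)),z0+hh/2))[0,:2]
    return xy,cv2.contourArea(c)/cv2.contourArea(sil(m,xy,d,hh,z0))
E
python3 - <<'E'
from h import *
m=ctrl.camera_model("top");im=cv2.imread("pics/top0.png")
for k,p in dict(w=(276,281),x=(404,285),y=(463,308),z=(208,303)).items():
    xy,r=find(m,im,p,*B[k]);print(k,xy.round(4),round(r,2))
pl=w(m,[(259,168),(308,173),(357,178),(406,183)],.06);print(pl.round(4),np.linalg.norm(np.diff(pl,axis=0),axis=1))
print('cyl',w(m,[(342,251)],.15),w(m,[(338,260)],.01))
o=cv2.resize(im[130:340,170:500],None,fx=2.4,fy=2.4,interpolation=2);cv2.imwrite("pics/c1.png",o)
E
```

```text
w [0.4229 0.0984] 1.25
x [ 0.4179 -0.163 ] 1.12
y [ 0.3722 -0.2818] 1.07
z [0.3747 0.23  ] 1.08
[[ 0.6456  0.1352  0.06  ]
 [ 0.6376  0.0363  0.06  ]
 [ 0.6295 -0.063   0.06  ]
 [ 0.6212 -0.1623  0.06  ]] [0.0992336  0.09954744 0.09969554]
cyl [[ 0.47410232 -0.02950542  0.15      ]] [[ 0.46571276 -0.02924137  0.01      ]]
```

View pics/c1.png

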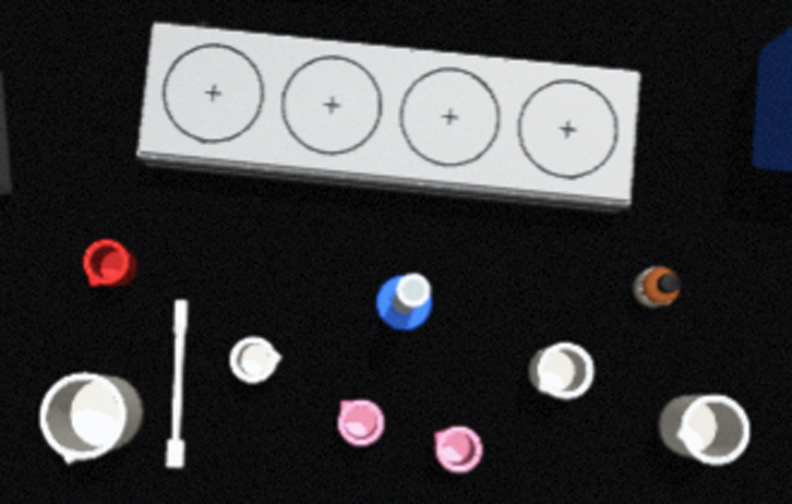

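The control unit is at +y (left, px 133,185) and the bin at -y (px 540,170), so the order is w→a, x→b, y→c, z→d. The small white beaker is at px (276,281), and its lip faces -y.

I'll go above it, closing along world x.

```bash
python3 -m creep '[-37.3,-36.1,0,0,-37.3,-36.1,0,0,-37.3,-36.1,0,0,-37.3,-36.1,0,0,-37.3,-36.1,0,0,-37.3,-36.1,0,0,-37.3,-36.1,0,0,-37.3,-36.1,0,0,-37.3,-36.1,0,0,0,0,0,0]' 1; python3 -m creep '[0,0,0,10.6,0,0,0,10.6,0,0,0,10.6,0,0,0,10.6,0,0,0,10.6,0,0,0,10.6,0,0,0,0,0,0,0,0]'
python3 - <<'E'
from h import *
m=ctrl.camera_model("wrist");im=ctrl.snapshot("wrist")[:,:,::-1];cv2.imwrite("pics/w1.png",im)
s=ctrl.sense();print(s['tool_pos'],s['tool_rot'],s['clock']);print(m)
print(proj(m,[[.4229,.0984,.025]]))
E
```

```text
clock: 1.35
tool_pos: [0.4232, 0.096, 0.2307]
tool_rot: [-0.0, 0.229, 0.973, -0.001]
force: [0.4, 0.8, -0.1]
width: 0.0855
finger_force: 0.0
clock: 2.35
tool_pos: [0.4224, 0.0994, 0.2311]
tool_rot: [-0.0, 0.704, 0.71, -0.0]
force: [0.4, -0.3, 0.5]
width: 0.0855
finger_force: 0.0
[0.42245739 0.09928469 0.23120575] [-1.13100840e-04  7.04415840e-01  7.09787511e-01 -3.53804204e-05] 2.4
{'mtx': array([[351.11007952,   0.        , 319.70579905],
       [  0.        , 351.11007952, 237.56638369],
       [  0.        ,   0.        ,   1.        ]]), 'k1': -0.06220130307912738, 'position': array([0.42134918, 0.18216293, 0.3728963 ]), 'attitude': array([0.1619496 , 0.98678474, 0.00514066, 0.00133502])}
[[320.02810437 206.23708506]]
```

View pics/w1.png

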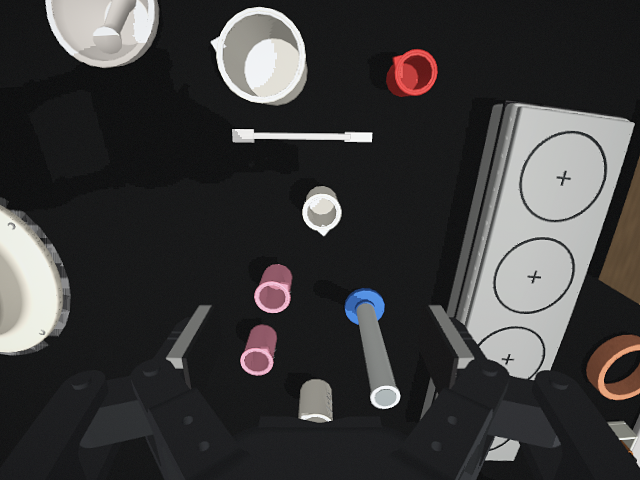

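w sits at px (322,209), matching its projection (320,206). The crosses of a (564,178) and b (534,277) and beaker z (262,57) are visible too. I'll cross-check them all.

Run:
```python
from h import *
m=ctrl.camera_model("wrist");im=cv2.imread("pics/w1.png")
print(find(m,im,(322,209),*B['w']),find(m,im,(262,80),*B['z']),find(m,im,(322,209),*B['w'],thr=40))
print(w(m,[(564,178),(534,277),(508,359)],.06))
```

```text
(array([0.42440299, 0.09622575]), 1.139447095778614) (array([0.37577417, 0.22885375]), 1.0761776976982955) (array([0.42438281, 0.09618461]), 1.1461313850414216)
[[ 0.64703518  0.13639189  0.06      ]
 [ 0.63851762  0.03665045  0.06      ]
 [ 0.63108828 -0.06244115  0.06      ]]
```

```bash
python3 -m creep '[-1.3,1.5,50,0,0,0,50,0,0,0,50,0,0,0,40,0,0,0,20,0,0,0,7,0,0,0,0,0]'; python3 -m creep '[0,0,0,0,0,0,0,0,0,0,0,0,0,0,0,0,0,0,0,0,0,0,0,0,0,0,0,0,0,0,0,0]' -1
```

```text
clock: 3.28
tool_pos: [0.4242, 0.0976, 0.0145]
tool_rot: [-0.0, 0.705, 0.709, -0.0]
force: [0.3, 0.8, 0.1]
width: 0.0857
finger_force: 0.0
clock: 4.28
tool_pos: [0.4248, 0.0976, 0.0152]
tool_rot: [0.0, 0.706, 0.709, 0.001]
force: [0.5, 0.3, 5.7]
width: 0.0321
finger_force: 59.8
```

```bash
python3 -m creep '[0,0,-25,0,0,0,-45,0,0,0,-40,0,9.25,55.4,0,0,9.25,55.4,0,0,9.25,55.4,0,0,9.25,55.4,0,0,0,0,0,0,0,0,0,0]'
```

```text
clock: 5.4
tool_pos: [0.645, 0.1353, 0.123]
tool_rot: [-0.001, 0.706, 0.709, -0.001]
force: [-1.0, 0.3, -0.1]
width: 0.032
finger_force: 59.7
```

```bash
python3 -m creep '[0.5,1.2,20,0,0,0,15,0,0,0,7,0,0,0,2,0,0,0,0,0,0,0,1,0,0,0,0.5,0,0,0,0,0]'
```

```text
clock: 6.4
tool_pos: [0.6469, 0.1359, 0.0789]
tool_rot: [0.0, 0.706, 0.709, 0.0]
force: [-1.0, 0.8, -0.2]
width: 0.0318
finger_force: 59.7
```

```bash
for i in 1 ; do python3 -m creep '[0,0,1,0,0,0,1,0,0,0,0,0]'; done; python3 -m creep '[0,0,0.7,0,0,0,0,0]';python3 -m creep '[0,0,0.7,0,0,0,0,0]'
```

```text
clock: 6.78
tool_pos: [0.6467, 0.1359, 0.0766]
tool_rot: [-0.0, 0.706, 0.709, -0.0]
force: [-0.8, 0.2, 0.7]
width: 0.0321
finger_force: 59.7
clock: 7.02
tool_pos: [0.6467, 0.1359, 0.076]
tool_rot: [-0.0, 0.706, 0.709, -0.0]
force: [-0.0, 0.7, 0.2]
width: 0.0319
finger_force: 59.7
clock: 7.28
tool_pos: [0.6468, 0.1359, 0.0753]
tool_rot: [-0.0, 0.706, 0.709, -0.0]
force: [-0.5, -0.1, -0.0]
width: 0.0323
finger_force: 59.7
```

```bash
python3 -m creep '[0,0,0.7,0,0,0,0,0]';python3 -m creep '[0,0,0.7,0,0,0,0,0]'
```

```text
clock: 7.52
tool_pos: [0.6469, 0.1359, 0.0753]
tool_rot: [0.0, 0.706, 0.709, 0.0]
force: [-1.2, -0.3, 2.8]
width: 0.032
finger_force: 59.9
clock: 7.78
tool_pos: [0.6469, 0.136, 0.0753]
tool_rot: [0.0, 0.706, 0.709, 0.0]
force: [-3.0, -0.9, 6.0]
width: 0.0322
finger_force: 60.3
```

Run:
```python
from h import *
m=ctrl.camera_model("wrist");im=ctrl.snapshot("wrist")[:,:,::-1];cv2.imwrite("pics/w2.png",im)
```

```text
(no output)
```

View pics/w2.png

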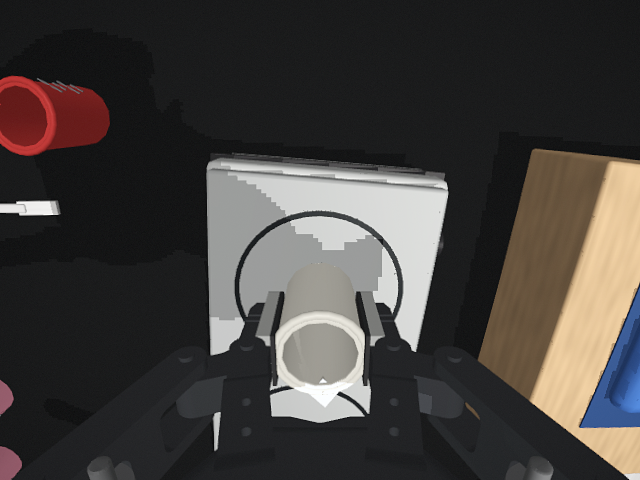

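Contact was at the expected height (TCP 0.0753), and w stands upright in ring a. I'll release it, retreat and go to x.

```bash
python3 -m creep '[0,0,0,0,0,0,0,0,0,0,0,0,0,0,-10,0,0,0,-30,0,0,0,-55,0,0,0,-60,0,0,0,0,0]' 1; python3 -m creep '[-43,-33,0,0,-43,-33,0,0,-43,-33,0,0,-43,-33,0,0,-43,-33,0,0,-43,-33,0,0,-43,-33,0,0,0,0,0,0]'; python3 -m creep '[0,0,0,-10.5,0,0,0,-10.5,0,0,0,-10.5,0,0,0,-10.5,0,0,0,-3,0,0,0,0,0,0,0,0]'
python3 - <<'E'
from h import *
m=ctrl.camera_model("wrist");im=ctrl.snapshot("wrist")[:,:,::-1];cv2.imwrite("pics/w3.png",im)
s=ctrl.sense();print(s['tool_pos'],s['tool_rot'])
print(proj(m,[[.4185,-.1635,.03],[.3722,-.2818,.037],[.4185,-.1635,.061]]))
E
```

```text
clock: 8.82
tool_pos: [0.6487, 0.1362, 0.2381]
tool_rot: [0.004, 0.706, 0.709, 0.005]
force: [-0.1, 0.7, 0.7]
width: 0.0852
finger_force: 0.0
clock: 9.82
tool_pos: [0.4152, -0.1685, 0.2292]
tool_rot: [0.001, 0.708, 0.707, -0.0]
force: [0.3, 0.7, -0.0]
width: 0.0854
finger_force: 0.0
clock: 10.7
tool_pos: [0.4172, -0.1656, 0.2289]
tool_rot: [-0.0, 0.381, 0.925, 0.0]
force: [-0.2, 0.3, -0.7]
width: 0.0854
finger_force: 0.0
[ 0.41715118 -0.16569948  0.22892081] [-3.13122544e-05  3.81060788e-01  9.24549983e-01  6.22827284e-05]
[[321.56243104 206.23209356]
 [207.95682395 255.80393628]
 [321.78630216 214.26024079]]
```

View pics/w3.png

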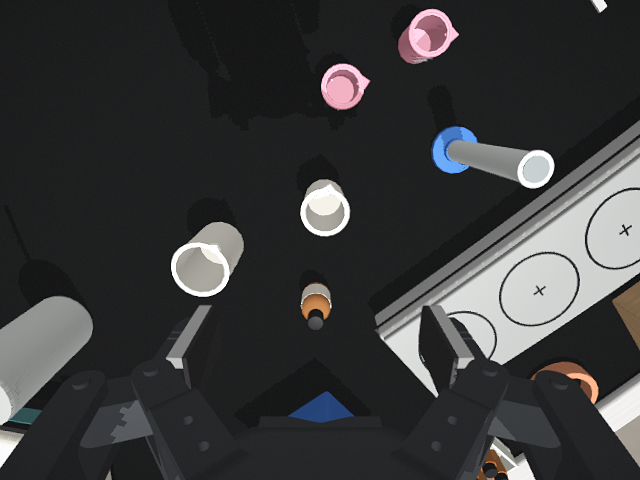

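Run:
```python
from h import *
m=ctrl.camera_model("wrist");im=cv2.imread("pics/w3.png")
for k,p in (('x',(325,200)),('y',(200,265))):
    xy,r=find(m,im,p,*B[k]);d=xy-[.41715,-.1657]
    print(k,xy,r,'tool',d@[-.7096,.7046],d@[.7046,.7096])
print(w(m,[(325,211)],.061),w(m,[(540,290),(625,230)],.06))
```

```text
x [ 0.42013677 -0.1612901 ] 1.0855319573848723 tool 0.000987799918262242 0.005233740183659049
y [ 0.3741663  -0.28061412] 1.0516991327331875 tool -0.05046725796956664 -0.11182937766606665
[[ 0.41833338 -0.15939216  0.061     ]] [[ 0.63039199 -0.06163984  0.06      ]
 [ 0.63814073  0.03712263  0.06      ]]
```

```bash
python3 -m creep '[0.5,4.3,50,0,0,0,50,0,0,0,50,0,0,0,37,0,0,0,17,0,0,0,5,0,0,0,0,0]'; python3 -m creep '[0,0,0,0,0,0,0,0,0,0,0,0,0,0,0,0,0,0,0,0,0,0,0,0]' -1; python3 -m creep '[0,0,-25,0,0,0,-45,0,0,0,-40,0,0,0,0,0]'
```

```text
clock: 11.62
tool_pos: [0.4204, -0.1629, 0.0213]
tool_rot: [0.001, 0.381, 0.925, -0.0]
force: [0.7, 0.3, 0.9]
width: 0.0853
finger_force: 0.0
clock: 12.38
tool_pos: [0.4203, -0.163, 0.0211]
tool_rot: [0.001, 0.381, 0.925, -0.0]
force: [0.4, 1.1, 6.3]
width: 0.0407
finger_force: 60.9
clock: 12.88
tool_pos: [0.4212, -0.1633, 0.1336]
tool_rot: [0.003, 0.381, 0.925, -0.0]
force: [0.3, -0.2, -1.1]
width: 0.0408
finger_force: 60.6
```

```bash
python3 -m creep '[-2.2,49.1,0,0,-2.2,49.1,0,0,-2.2,49.1,0,0,-2.2,49.1,0,0,-2.2,49.1,0,0,-2.2,49.1,0,0,0,0,0,0,0,0,0,0]'
```

```text
clock: 13.88
tool_pos: [0.6357, 0.0372, 0.128]
tool_rot: [-0.001, 0.381, 0.925, -0.001]
force: [-0.2, -1.1, -1.5]
width: 0.041
finger_force: 60.9
```

```bash
python3 -m creep '[-2,1.3,20,0,0,0,15,0,0,0,7,0,0,0,2,0,0,0,0,0,0,0,0,0]';python3 -m creep '[0,0,1,0,0,0,1,0,0,0,0,0]'; python3 -m creep '[0,0,0.7,0,0,0,0,0]';python3 -m creep '[0,0,0.7,0,0,0,0,0]'
```

```text
clock: 14.62
tool_pos: [0.6392, 0.0368, 0.0868]
tool_rot: [0.001, 0.381, 0.925, 0.0]
force: [-0.3, -0.0, -0.4]
width: 0.0411
finger_force: 60.9
clock: 15.0
tool_pos: [0.6388, 0.0368, 0.0838]
tool_rot: [-0.0, 0.381, 0.925, -0.0]
force: [-0.8, 0.1, -0.5]
width: 0.041
finger_force: 60.9
clock: 15.25
tool_pos: [0.6388, 0.0368, 0.0832]
tool_rot: [-0.0, 0.381, 0.925, -0.0]
force: [0.7, 0.1, -0.9]
width: 0.0409
finger_force: 60.9
clock: 15.5
tool_pos: [0.6388, 0.0368, 0.0825]
tool_rot: [-0.0, 0.381, 0.925, -0.0]
force: [0.0, -0.3, -0.7]
width: 0.0406
finger_force: 60.9
```

```bash
python3 -m creep '[0,0,0.8,0,0,0,0.5,0,0,0,0,0]'; python3 -m creep '[0,0,0.7,0,0,0,0,0]'
```

```text
clock: 15.88
tool_pos: [0.6388, 0.0368, 0.0813]
tool_rot: [0.0, 0.381, 0.925, -0.0]
force: [-0.4, -0.4, -0.7]
width: 0.0411
finger_force: 61.0
clock: 16.12
tool_pos: [0.6389, 0.0368, 0.0812]
tool_rot: [0.0, 0.381, 0.925, 0.0]
force: [-1.9, 0.4, 3.5]
width: 0.0414
finger_force: 61.2
```

```bash
python3 -m creep '[0,0,0,0,0,0,0,0,0,0,0,0,0,0,-10,0,0,0,-30,0,0,0,-55,0,0,0,-60,0,0,0,0,0]' 1; python3 -m creep '[-4.5,-51.7,0,0,-4.5,-51.7,0,0,-4.5,-51.7,0,0,-4.5,-51.7,0,0,-4.5,-51.7,0,0,-4.5,-51.7,0,0,-4.5,-51.7,0,0,-4.5,-51.7,0,0,0,0,0,0,0,0,0,0]'
python3 - <<'E'
from h import *
m=ctrl.camera_model("wrist");im=ctrl.snapshot("wrist")[:,:,::-1];cv2.imwrite("pics/w4.png",im)
s=ctrl.sense();print(s['tool_pos'],s['tool_rot'])
q=np.int32(proj(m,[[.3735,-.2815,.037]])[0]);print(q)
T=R.from_quat(np.roll(s['tool_rot'],-1)).as_matrix()
for dx in(0,-15,15):
  try:
    xy,r=find(m,im,q+[dx,0],*B['y']);d=np.r_[xy,0]-s['tool_pos'];print(xy,r,d@T)
  except Exception as e:print(e)
E
```

```text
clock: 17.12
tool_pos: [0.6408, 0.0368, 0.2445]
tool_rot: [0.006, 0.381, 0.925, 0.003]
force: [-0.5, -0.6, 1.1]
width: 0.0852
finger_force: 0.0
clock: 18.38
tool_pos: [0.3733, -0.2819, 0.2355]
tool_rot: [0.0, 0.381, 0.925, 0.0]
force: [-0.7, 0.3, 0.1]
width: 0.0855
finger_force: 0.0
[ 0.37361486 -0.28150711  0.23550008] [1.77905268e-05 3.80466684e-01 9.24794585e-01 2.78448828e-04]
[319 206]
[ 0.37464222 -0.27990196] 1.0776264385670546 [0.00035748 0.00173894 0.2355011 ]
[ 0.37464222 -0.27990196] 1.0776264385670546 [0.00035748 0.00173894 0.2355011 ]
[ 0.37464222 -0.27990196] 1.0776264924157206 [0.00035748 0.00173894 0.2355011 ]
```

View pics/w4.png

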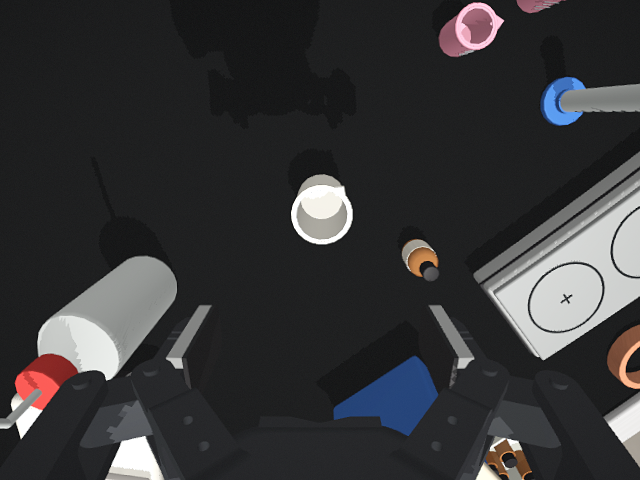

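```bash
python3 -m creep '[0,1,50,0,0,0,50,0,0,0,50,0,0,0,35,0,0,0,16,0,0,0,4,0,0,0,0,0]'; python3 -m creep '[0,0,0,0,0,0,0,0,0,0,0,0,0,0,0,0,0,0,0,0]' -1; python3 -m creep '[0,0,-25,0,0,0,-45,0,0,0,-45,0,0,0,0,0]'; python3 -m creep '[-4,47.9,0,0,-4,47.9,0,0,-4,47.9,0,0,-4,47.9,0,0,-4,47.9,0,0,-4,47.9,0,0,-4,47.9,0,0,0,0,0,0,0,0,0,0]'
```

```text
clock: 19.3
tool_pos: [0.3747, -0.2818, 0.032]
tool_rot: [0.001, 0.381, 0.925, -0.0]
force: [0.2, 0.4, -0.1]
width: 0.0856
finger_force: 0.0
clock: 19.92
tool_pos: [0.3745, -0.2821, 0.0319]
tool_rot: [0.001, 0.381, 0.925, -0.0]
force: [0.5, -0.8, 5.0]
width: 0.0502
finger_force: 62.4
clock: 20.42
tool_pos: [0.3752, -0.2828, 0.1499]
tool_rot: [0.003, 0.381, 0.925, -0.001]
force: [-0.3, -0.4, -0.3]
width: 0.0495
finger_force: 62.2
clock: 21.55
tool_pos: [0.629, -0.0633, 0.1438]
tool_rot: [-0.001, 0.381, 0.925, -0.001]
force: [-0.3, 0.2, -0.2]
width: 0.0502
finger_force: 62.6
```

```bash
python3 -m creep '[0,1,20,0,0,0,18,0,0,0,8,0,0,0,3,0,0,0,0,0,0,0,0,0]';python3 -m creep '[0,0,1,0,0,0,1,0,0,0,0,0]'; python3 -m creep '[0,0,0.7,0,0,0,0,0]';python3 -m creep '[0,0,0.7,0,0,0,0,0]'
```

```text
clock: 22.3
tool_pos: [0.631, -0.0625, 0.0975]
tool_rot: [0.001, 0.381, 0.925, 0.0]
force: [-0.2, 0.0, -0.4]
width: 0.0501
finger_force: 62.6
clock: 22.68
tool_pos: [0.6305, -0.0624, 0.0945]
tool_rot: [-0.0, 0.381, 0.925, -0.0]
force: [-0.3, -0.0, -1.0]
width: 0.0499
finger_force: 62.6
clock: 22.92
tool_pos: [0.6305, -0.0625, 0.0938]
tool_rot: [-0.0, 0.381, 0.925, -0.0]
force: [0.4, -0.9, -0.6]
width: 0.0501
finger_force: 62.6
clock: 23.18
tool_pos: [0.6305, -0.0625, 0.0931]
tool_rot: [-0.0, 0.381, 0.925, -0.0]
force: [0.3, 0.4, -0.9]
width: 0.0499
finger_force: 62.6
```

```bash
python3 -m creep '[0,0,0.6,0,0,0,0.5,0,0,0,0,0]'; python3 -m creep '[0,0,0.7,0,0,0,0,0]'
```

```text
clock: 23.55
tool_pos: [0.6305, -0.0625, 0.092]
tool_rot: [-0.0, 0.381, 0.925, -0.0]
force: [0.3, 0.0, -0.8]
width: 0.0502
finger_force: 62.6
clock: 23.8
tool_pos: [0.6306, -0.0625, 0.0919]
tool_rot: [0.0, 0.381, 0.925, 0.0]
force: [-2.2, 1.5, 3.7]
width: 0.0497
finger_force: 62.8
```

```bash
python3 -m creep '[0,0,0,0,0,0,0,0,0,0,0,0,0,0,-10,0,0,0,-30,0,0,0,-55,0,0,0,-60,0,0,0,0,0]' 1; python3 -m creep '[48.3,3.5,0,0,48.3,3.5,0,0,48.3,3.5,0,0,48.3,3.5,0,0,48.3,3.5,0,0,48.3,3.5,0,0,48.3,3.5,0,0,48.3,3.5,0,0,0,0,0,0,0,0,0,0]'
python3 - <<'E'
from h import *
m=ctrl.camera_model("wrist");im=ctrl.snapshot("wrist")[:,:,::-1];cv2.imwrite("pics/w5.png",im)
s=ctrl.sense();print(s['tool_pos'],s['tool_rot'])
q=np.int32(proj(m,[[.3755,.2295,.037]])[0]);print(q)
T=R.from_quat(np.roll(s['tool_rot'],-1)).as_matrix()
xy,r=find(m,im,q,*B['z']);d=np.r_[xy,0]-s['tool_pos'];print(xy,r,d@T)
E
```

```text
clock: 24.8
tool_pos: [0.6323, -0.0627, 0.2552]
tool_rot: [0.006, 0.381, 0.925, 0.002]
force: [0.5, -0.3, -0.1]
width: 0.0852
finger_force: 0.0
clock: 26.05
tool_pos: [0.3761, 0.2293, 0.2463]
tool_rot: [0.0, 0.381, 0.925, -0.0]
force: [0.3, 0.2, 0.0]
width: 0.0854
finger_force: 0.0
[0.37640874 0.22897297 0.24623888] [ 1.44420526e-04  3.81157823e-01  9.24509954e-01 -1.94987397e-04]
[318 203]
[0.38078097 0.21671718] 1.6459610139143754 [-0.01163696 -0.00555164  0.24624514]
```

View pics/w5.png

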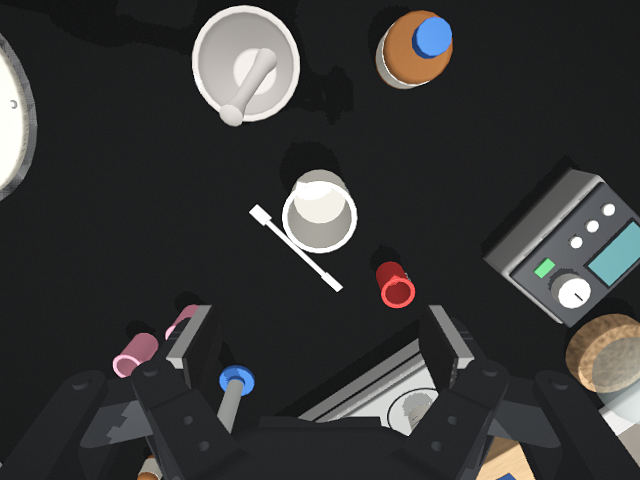

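Run:
```python
from h import *
m=ctrl.camera_model("wrist");im=cv2.imread("pics/w5.png");im=cv2.morphologyEx(im,cv2.MORPH_OPEN,np.ones((13,13)))
s=ctrl.sense();T=R.from_quat(np.roll(s['tool_rot'],-1)).as_matrix()
xy,r=find(m,im,(320,205),*B['z']);d=np.r_[xy,0]-s['tool_pos'];print(xy,r,d@T, w(m,[(320,215)],.086))
```

```text
[0.37793332 0.22684671] 1.0710688875120329 [-0.00247777 -0.00037231  0.24624003] [[0.37563606 0.2307204  0.086     ]]
```

```bash
python3 -m creep '[-0.5,0,50,0,0,0,50,0,0,0,50,0,0,0,35,0,0,0,15,0,0,0,4,0,0,0,0,0]'; python3 -m creep '[0,0,0,0,0,0,0,0,0,0,0,0,0,0,0,0,0,0,0,0]' -1; python3 -m creep '[0,0,-25,0,0,0,-45,0,0,0,-50,0,0,0,-45,0,0,0,0,0,0,0,0,0]'
```

```text
clock: 26.98
tool_pos: [0.3773, 0.2293, 0.0437]
tool_rot: [0.001, 0.381, 0.925, 0.001]
force: [1.1, -0.3, 0.7]
width: 0.085
finger_force: 0.0
clock: 27.6
tool_pos: [0.3774, 0.2298, 0.0444]
tool_rot: [0.001, 0.381, 0.925, 0.001]
force: [1.1, -0.5, 6.2]
width: 0.0628
finger_force: 66.0
clock: 28.35
tool_pos: [0.3761, 0.2291, 0.2067]
tool_rot: [-0.0, 0.381, 0.925, -0.0]
force: [0.6, -0.0, -2.0]
width: 0.0627
finger_force: 66.0
```

```bash
python3 -m creep '[-50,-11.6,0,0,-50,-11.6,0,0,-50,-11.6,0,0,-50,-11.6,0,0,-50,-11.6,0,0,-50,-11.6,0,0,-50,-11.6,0,0,-50,-11.6,0,0,-50,-11.6,0,0,0,0,0,0,0,0,0,0]'
python3 - <<'E'
from h import *
m=ctrl.camera_model("wrist");im=ctrl.snapshot("wrist")[:,:,::-1];cv2.imwrite("pics/w6.png",im)
E
```

```text
clock: 29.72
tool_pos: [0.6215, -0.1614, 0.2052]
tool_rot: [-0.002, 0.381, 0.925, 0.0]
force: [-0.6, -0.8, -1.1]
width: 0.0625
finger_force: 65.9
```

View pics/w6.png

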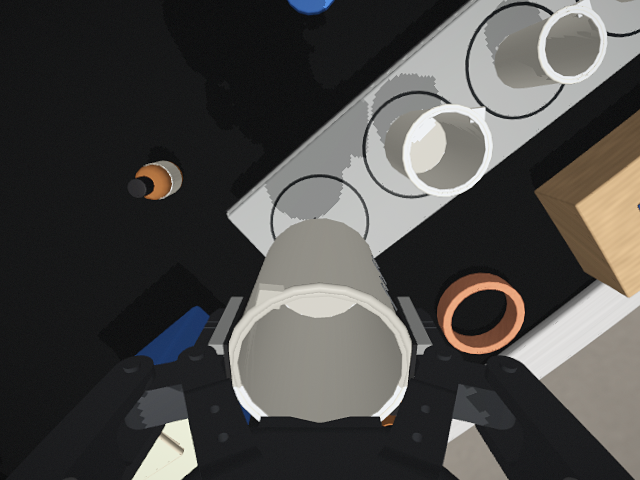

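```bash
python3 -m creep '[-0.5,0,35,0,0,0,35,0,0,0,16,0,0,0,7,0,0,0,3,0,0,0,0,0,0,0,0,0]';python3 -m creep '[0,0,1,0,0,0,1,0,0,0,0,0]'; python3 -m creep '[0,0,0.7,0,0,0,0,0]';python3 -m creep '[0,0,0.7,0,0,0,0,0]'
```

```text
clock: 30.65
tool_pos: [0.6231, -0.1624, 0.1126]
tool_rot: [0.001, 0.381, 0.925, 0.0]
force: [0.2, -0.4, -1.3]
width: 0.0625
finger_force: 65.9
clock: 31.02
tool_pos: [0.6225, -0.1622, 0.1092]
tool_rot: [-0.0, 0.381, 0.925, -0.0]
force: [-0.7, -0.7, -0.6]
width: 0.0624
finger_force: 65.9
clock: 31.28
tool_pos: [0.6226, -0.1622, 0.1086]
tool_rot: [-0.0, 0.381, 0.925, 0.0]
force: [-0.3, -0.4, -1.5]
width: 0.0624
finger_force: 65.9
clock: 31.52
tool_pos: [0.6225, -0.1622, 0.1079]
tool_rot: [-0.0, 0.381, 0.925, -0.0]
force: [0.8, -0.1, -1.7]
width: 0.0627
finger_force: 65.9
```

```bash
python3 -m creep '[0,0,1,0,0,0,1,0,0,0,0.7,0,0,0,0,0]'; for i in 1;do python3 -m creep '[0,0,0.7,0,0,0,0,0]'; done; python3 -m creep '[0,0,0.7,0,0,0,0,0]'
```

```text
clock: 32.02
tool_pos: [0.6225, -0.1622, 0.1052]
tool_rot: [-0.0, 0.381, 0.925, -0.0]
force: [0.6, 0.0, -0.7]
width: 0.0627
finger_force: 65.9
clock: 32.28
tool_pos: [0.6226, -0.1622, 0.1046]
tool_rot: [0.0, 0.381, 0.925, 0.0]
force: [-0.9, 0.2, -0.6]
width: 0.0622
finger_force: 66.0
clock: 32.52
tool_pos: [0.6227, -0.1623, 0.1045]
tool_rot: [0.0, 0.381, 0.925, 0.0]
force: [-1.6, -0.4, 2.8]
width: 0.063
finger_force: 66.2
```

Contact at 0.1045, as expected. I'll release, rise, and back off toward the robot for a check.

```bash
python3 -m creep '[0,0,0,0,0,0,0,0,0,0,0,0,0,0,-10,0,0,0,-30,0,0,0,-55,0,0,0,-45,0,0,0,0,0]' 1; python3 -m creep '[30,-48,0,0,30,-48,0,0,30,-48,0,0,30,-48,0,0,30,-48,0,0,0,0,0,0,0,0,0,0]'
python3 - <<'E'
from h import *
m=ctrl.camera_model("top");im=ctrl.snapshot("top")[:,:,::-1].copy()
pl=np.array([(.6463,.1358),(.638,.0367),(.6302,-.0622),(.622,-.162)])
for p,k in zip(pl,'wxyz'):
    d,h=B[k]; cv2.circle
    for z in (.06,.06+h): 
        cv2.polylines(im,[np.int32(np.round((proj(m,np.c_[p+C*d/2,np.full(48,z)])-[200,120])*3.4))],1,(0,0,255)) if 0 else None
o=cv2.resize(im[100:340,180:500],None,fx=2.4,fy=2.4,interpolation=2)
for p,k in zip(pl,'wxyz'):
    d,h=B[k];q=(proj(m,np.c_[p+C*d/2,np.full(48,.06+h)])-[180,100])*2.4
    cv2.polylines(o,[np.int32(q)],1,(0,0,255))
cv2.imwrite("pics/f.png",o)
E
```

```text
clock: 33.52
tool_pos: [0.624, -0.1626, 0.251]
tool_rot: [0.005, 0.381, 0.925, 0.0]
force: [0.5, -0.3, -0.2]
width: 0.0853
finger_force: 0.0
clock: 34.4
tool_pos: [0.3471, -0.2269, 0.2437]
tool_rot: [0.0, 0.381, 0.925, 0.0]
force: [-0.0, 0.8, -0.7]
width: 0.0856
finger_force: 0.0
```

View pics/f.png

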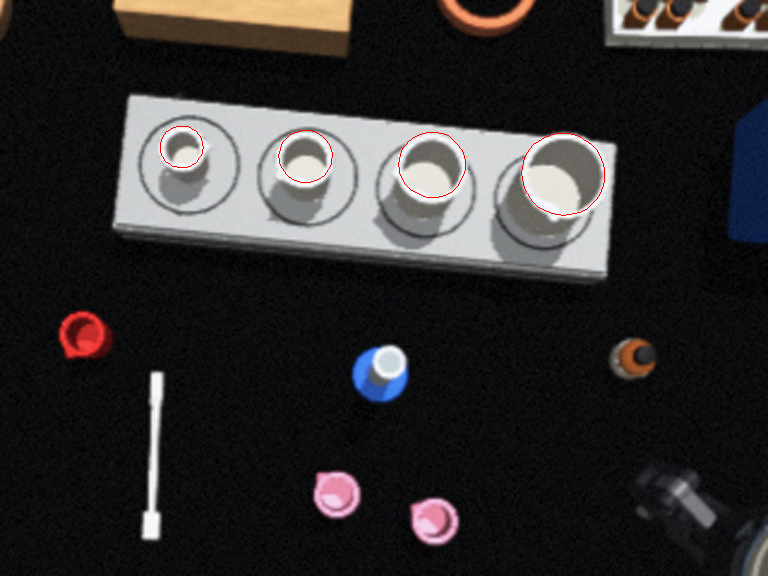

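All four rims coincide with the outlines predicted for centred beakers, at px (182,148), (306,156), (432,165) and (563,174). The cylinder is still standing.

```bash
python3 -c "
from workcell import ctrl
print(ctrl.hand_in())"
```

```text
the job is handed in; nothing more can be done
None
```

All four beakers stand upright and centred in their rings, smallest next to the control unit and largest next to the blue bin. The measuring cylinder is untouched, and the job was handed in at about 34 s on the robot's clock.

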